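# Lock the riveting sled to its bracket with a linchpin

### The job

Take the linchpin (the pin with the hinged wire ring) from its rest, push it through the bracket and the sled's sprung tongue from the side with the little shelf, ring uppermost, until its head is fully home, and only then swing its sprung ring over the far end of the pin and press its tab until the ring snaps past the pin end and is down at its stop. Let go with the ring locked and the head still fully home against the bracket: if the pressing has worked the pin back, push it home again. Go by feel, never pushing harder than about 25 N, and leave the other things on the bench where they are.

Things in the scene. Friction and masses are not known exactly. Their poses are not given: they have to be found in the camera images.
- bore (a point): centre of the mouth of the cross hole (round, 14 mm) in the bracket, on the outer face of its first lug, 75 mm above the bench. x (level) points into the hole, the way the pin goes in; z is up. The lugs occupy x = 0 to 8 and 22 to 30 mm, are 32 mm wide and reach 17 mm above this point
- bracket: the bracket: green steel, screwed to the bench, base plate 80 x 70 x 10 mm with two upright lugs 8 mm thick. Origin at bench level midway between the lugs, 15 mm along +x from the bore's mouth; axes as bore. The sled with its rails and return spring lies on its -y side (to 190 mm), under 55 mm high
- pin_grip (a point): centre of the linchpin's tail, the dark steel bar to grip: 30 mm long (x), 14 mm wide (y), 16 mm high (z), across its y. Axes of the linchpin: x along the pin towards its nose, z up (ring side), level on the rest at about 46 mm above the bench. The tail stands free of the rest on both sides and below (base plate of the rest 8 mm high).
- pin_face (a point): point on the linchpin's axis in the front face of its head, which must come to rest against the first lug; 31 mm along +x from pin_grip. The head (16 mm long, 24 mm wide, 20 mm high) lies behind it, the shank (12 mm thick) before it.
- pin_tip (a point): end of the linchpin's nose, 58 mm along +x from pin_face. The last 12 mm taper from 12 mm to 8 mm thickness with a ball end of radius 4 mm.
- linchpin: the whole linchpin, steel, about 0.18 kg with its ring; origin and axes as pin_face
- ring (a joint): angle (rad) of the wire ring about its hinge across the pin's head (along y, 8 mm behind pin_face): 0 = in line with the pin, positive = raised, lower stop -0.16 = locked (end bar 11 mm below the axis). Stays where left (0.03 N m friction). From about +0.06 to -0.06 its end bar is forced past the pin's ball end, the ring stretching 2 mm against its spring: 5 to 10 N on the tab
- bow: the ring's wire loop, 5 mm wire, 59 mm wide over all; origin on the hinge axis, x along the ring towards its end bar (67 mm from the hinge), y as the linchpin's y
- tab (a point): centre of the press tab on the ring's end bar, 83 mm from the hinge: flat, 4 mm thick, 18 mm wide (y), from 68 to 94 mm from the hinge, so its outer part stays clear of the pin end (66 mm from the hinge); axes as bow
- rest: black plastic rest (screwed down) that holds the linchpin at the start; origin at bench level below pin_face, x along the pin: a pad under the head and a fork at x = 30 to 38 mm, up to 51 mm high, open upwards
- rest2: the same rest, holding a plain headed pin without a ring
- plainpin: plain pin with a square head and no ring, 78 mm long, 12 mm thick, on rest2: not to be used or moved
- wrench: bystander: wrench, 160 mm
- driver: bystander: screwdriver, 170 mm
- bottle: bystander: bottle 56 mm across, 150 mm tall
- collar: bystander: steel collar 44 mm across, 18 mm high
- block: bystander: steel block 50 x 35 x 30 mm
- tongue (a point): where the 14 mm hole of the sled's steel tongue must come: on the bore's axis midway between the lugs, 15 mm past the mouth; axes as bore. The tongue (12 mm thick, 14 mm above this) is held 2.5 mm off along -y by the sled's return spring (10.5 N). The pin's tapered nose wedges it into line, then it drags on the pin: pushing home takes some 8 to 16 N all the way
- shelf (a point): middle of the top of the bracket's small shelf, 28 mm wide (y), sticking out 12 mm in front of the first lug, its top 11.5 mm below the bore's axis; the flat underside of the pin's head goes over it, so the head cannot turn
Not all that is in view belongs to the job. Several things have the shape of the linchpin; the one meant has the colours described above.

How it is judged:
By the outcome, as a careful person would: the job done as asked, in the order asked, and still so for the second after the job is handed in, with the robot touching nothing.
It also fails if it takes over 64 s, if anything falls off the work surface, if the arm or the gripper's body presses on something with over 40 N, if the wrist force passes 120 N, or if a joint passes its speed limit or range.

### The arm

A 6-joint arm with a two-finger parallel gripper is mounted at the origin on the work surface. World frame = base frame: x ahead of the robot, y to its left, z up, the work surface at z = 0. Lengths are in mm, angles in rad, forces in N, time in s.
With the tool pointing down it reaches from about 350 to 775 mm from the base axis. Payload 7.3 kg.
Tool frame: the origin (TCP) lies at the very end of the fingers, on their centre line; the grasp point (between the pads) lies bot.grip_point_offset behind it (bot.grip_point_offset is the distance from the TCP to the grasp point, in mm); z points along the fingers, y is the line along which they close (so a half turn about z gives the same grasp; the last joint's range is limited). The gripper opens to 92 mm and grips with 3 to 60 N. Pads are 19 mm wide; open, the fingers measure 130 mm over their backs; the gripper's body (75 mm by 190 mm) begins 47 mm behind the grasp point.
Start: joints at [-1.487, 0.342, 1.524, -0, 1.275, -0.146], TCP at [119.607, -511.213, 226.741] pointing down, gripper open.
Joint ranges: [-2.53, 2.53], [-0.77, 2.02], [0.04, 2.7], [-1, 4.14], [0.28, 2.66], [-3.11, 3.11]. Speed limits (rad/s): [2.57, 2.57, 3.14, 3.14, 3.14, 3.14].

### API

Orientations are given as [roll, pitch, yaw] about the fixed x, y, z axes, in that order (R = Rz(yaw) Ry(pitch) Rx(roll)).
In Python, from plant import bot gives the robot as it stands. The module is installed in compiled form; this text tells all that it offers.
- The arm moves only by the tool carry_out, never from a script. Its argument "plan" is a list of rows, each an object of numbers: "tx", "ty", "tz": the shift along the world's x, y, z in mm; "rx", "ry", "rz": the turn, a rotation vector about the world's x, y, z in rad. A call has 1 to 12 rows; each row shifts and turns the commanded pose from where the row before left it; what a row does not reach is not made up. A row lasts 1/10 s, in which the tool goes at most 50 mm and 8.59 degrees, less where a joint would pass 70% of its speed; a pose out of reach is approached as far as the arm can. A call with a gripper value outside its range is refused whole. "gripper" is the closure, from 0 (fully open) to 1 (shut), set as the call begins (left out, the last holds). The fingers move at their own pace and stop on an object; the grip force is fixed at half the most. Time passes only in rows, so rows that do not move let the fingers close. It gives the time, the measured TCP pose, the force, the opening and the grip force at its end, in the units of the state.
- bot.get_obs(): the state, without advancing time (a new reading comes with each control period).
- bot.capture(name): name is "side" or "top"; returns the picture (420x560x3 uint8, red, green, blue); there is no depth.
- bot.camera_model(name): a dict with "camera_matrix" (3x3 intrinsics, pixels), "dist" ([k1, k2, p1, p2, k3] as OpenCV has them; the pictures are not rectified), "R" (3x3) and "t" (3): a world point X has camera coordinates R X + t. Camera axes: x right, y down, z forward; pixel columns grow to the right and rows downward; lengths in mm; the calibration is good to about 2 mm. A picture is of the moment at which its call begins. camera_model takes no time and is no camera call.
- bot.close_job(): hands the job in; it is judged then, once.
The state is a dict: "time": time; "joint_positions": joint angles; "dq": joint speeds; "tau": joint torques, N m; "tool_pos": TCP position; "tcp_rot": TCP orientation; "contact_force": force on the tool from outside, world axes, zero at the start; "moment": the same for the moment, N m; "grip_width": finger opening in mm; "finger_force": force on a finger pad.
Only numpy, scipy, OpenCV 4.12 (cv2) and the standard library are available. Lean on these libraries where they do the work, as an engineer would, in place of code of your own. Each camera call takes 0.05 s, during which the arm holds its last target. There are 200 camera calls.

## Working session

There is one attempt and no reset: what is moved stays moved. The work goes in short steps, Python scripts to look and compute and a tool call to move; the robot and the scene stay as the last step left them, time stands still between calls to the robot, and variables do not carry over. Pictures are saved under pics/ and viewed, at most 10 in all, crops included, and the job is handed in when it is done.

Besides the shell and the picture viewer there is one more tool, called after "Call:" as a command line: name --argument value ..., lists and objects as JSON in quotes. carry_out: Moves the arm, as the interface text tells. Its arguments: {"type":"object","properties":{"plan":{"type":"array"},"gripper":{"type":"number"}},"required":["plan"]}

```bash
mkdir -p pics && cat > h.py <<'E'
import numpy as np, cv2
from plant import bot
def cap(n,f):
    im=bot.capture(n); cv2.imwrite(f'pics/{f}.png',im[:,:,::-1]); return im
def ray(n,px):
    c=bot.camera_model(n);K=np.array(c['camera_matrix']);d=np.array(c['dist']);R=np.array(c['R']);t=np.array(c['t'])
    u=cv2.undistortPoints(np.array(px,float).reshape(-1,1,2),K,d).reshape(-1,2)
    v=np.c_[u,np.ones(len(u))]@R
    return -R.T@t,v
def onz(n,px,z):
    o,v=ray(n,px); return o+v*((z-o[2])/v[:,2:3])
def proj(n,X):
    c=bot.camera_model(n)
    return cv2.projectPoints(np.array(X,float).reshape(-1,1,3),cv2.Rodrigues(np.array(c['R']))[0],np.array(c['t'],float),np.array(c['camera_matrix']),np.array(c['dist']))[0].reshape(-1,2)
def tri(p1,p2):
    (a,u),(b,v)=ray('top',[p1]),ray('side',[p2]);u=u[0]/np.linalg.norm(u[0]);v=v[0]/np.linalg.norm(v[0])
    s=np.linalg.lstsq(np.c_[u,-v],b-a,rcond=None)[0]
    return (a+u*s[0]+b+v*s[1])/2, np.linalg.norm(a+u*s[0]-b-v*s[1])
E
python3 - <<'E'
from h import *
a=cap('top','t0');b=cap('side','s0')
for n in('top','side'):
    c=bot.camera_model(n);print(n,-np.array(c['R']).T@c['t'],np.array(c['camera_matrix'])[0,0])
print(bot.get_obs(),bot.grip_point_offset)
E
```

```text
top [ 275.89121398  -21.80835076 1185.74027869] 468.0439133680797
side [ 256.09286891 -794.30053123  673.37594515] 432.95076271509225
{'time': 0.1, 'joint_positions': array([-1.48699802e+00,  3.42650844e-01,  1.52492477e+00, -2.57475242e-05,
        1.27537346e+00, -1.46000980e-01]), 'dq': array([-1.28859837e-03, -4.07265265e-04, -1.16695529e-03,  1.07176159e-03,
        1.10303347e-04,  9.26647310e-05]), 'tau': array([ 1.41722463e-03, -4.32007205e+01, -2.44691616e+01,  7.18729338e-02,
        5.26969868e-02, -5.77255628e-05]), 'tool_pos': array([ 119.56879061, -510.83536088,  226.11444941]), 'tcp_rot': array([-3.14024709e+00, -1.72975173e-04,  2.29806683e-01]), 'contact_force': array([ 0.38319046,  0.49172383, -0.05622585]), 'moment': array([-0.02599637,  0.05044571, -0.02395123]), 'finger_force': 0.0, 'grip_width': 91.89032882906189} 18.8
```

View pics/t0.png

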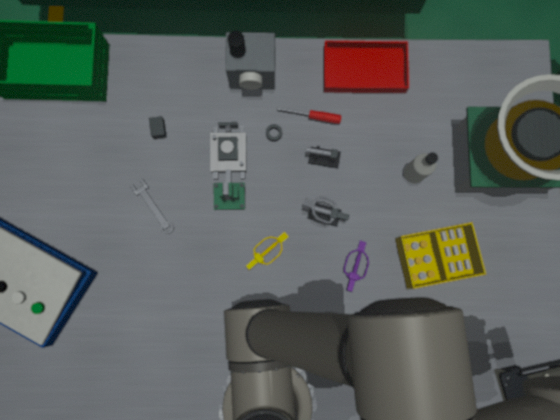

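View pics/s0.png

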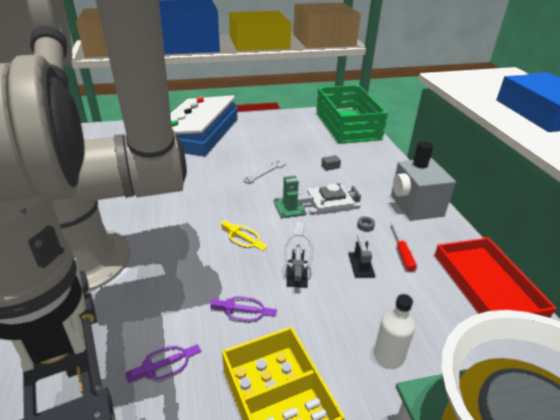

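The top picture shows the linchpin on its rest at about (325,211), the green bracket at (229,195) with the sled above it, and the plain pin at (323,156). In the side picture they are at (298,262), (290,197) and (362,258). I'll zoom in on these next.

```bash
python3 - <<'E'
from h import *
t=cv2.imread('pics/t0.png');s=cv2.imread('pics/s0.png')
A=cv2.resize(t[180:240,290:360],(800,600)[:2] and (700,600),interpolation=cv2.INTER_CUBIC)
cv2.imwrite('pics/t_pin.png',A)
B=cv2.resize(s[160:295,250:370],None,fx=4.4,fy=4.4,interpolation=cv2.INTER_CUBIC)
cv2.imwrite('pics/s_crop.png',B)
print(onz('top',[[229,195],[325,211],[280,0],[280,400]],50))
hsv=cv2.cvtColor(t,cv2.COLOR_BGR2HSV)
m=cv2.inRange(hsv,(60,60,20),(95,255,255));m[:170]=0;m[215:]=0;m[:,:205]=0;m[:,255:]=0
ys,xs=np.nonzero(m);print(xs.min(),xs.max(),ys.min(),ys.max())
for r in range(ys.min(),ys.max()+1): print(r,''.join('#' if v else '.' for v in m[r,205:255]), )
E
```

```text
[[ 504.0300835   100.24969998   50.        ]
 [ 466.16424553 -136.62996353   50.        ]
 [1025.36104859  -21.48024397   50.        ]
 [  24.77811231  -29.40691184   50.        ]]
214 244 183 209
183 ............#####.......###########...#...........
184 ............#####.......############..#...........
185 ............######......############..............
186 ............######......#############.............
187 .........#########......###############...........
188 .........#########......################..........
189 .........#########......################..........
190 .........#########......################..........
191 .........#########......################..........
192 .........#########......################..........
193 .........#########......################..........
194 .........#########......################..........
195 .........#########.....#################..........
196 .........##########.....################..........
197 .........##########.......##############..........
198 .........##########........#############..........
199 .........###########.....###############..........
200 .........###############################..........
201 .........###############################..........
202 .........###############################..........
203 .........###############################..........
204 .........##############################...........
205 ............########################..............
206 ............########################..............
207 ............#########################.##..........
208 ..........#############################...........
209 ..........###.#.#.##.#............................
```

View pics/t_pin.png

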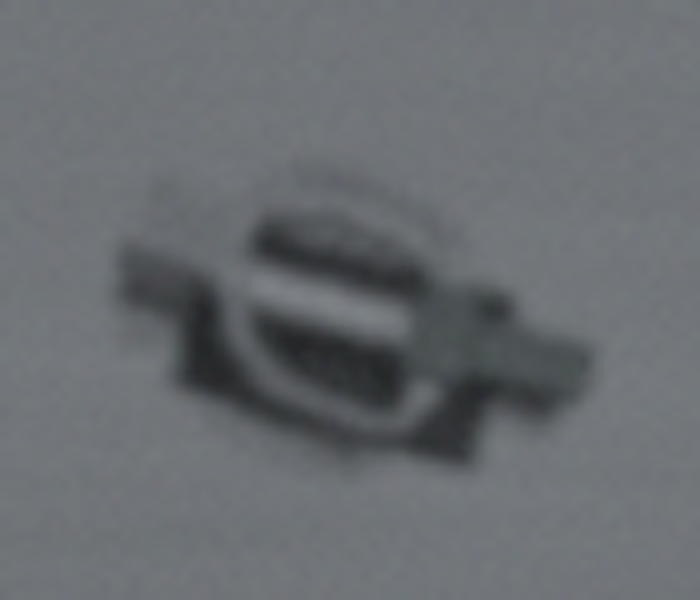

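View pics/s_crop.png

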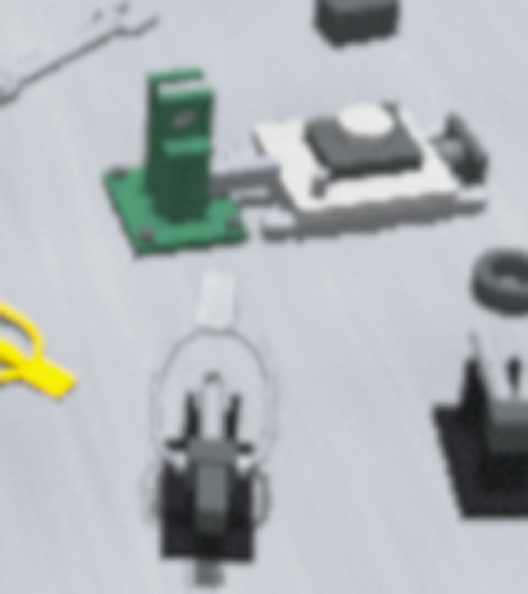

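The linchpin's tail is to the right of the picture (about px (344,216)), its shank points left (+y), and the ring is raised. In the side view the shelf faces the camera, so the bore runs along about +y. I need the bracket in more detail.

```bash
python3 - <<'E'
from h import *
t=cv2.imread('pics/t0.png');s=cv2.imread('pics/s0.png')
A=cv2.resize(t[175:215,205:255],None,fx=8,fy=8,interpolation=cv2.INTER_CUBIC)
A=np.clip(A*1.6,0,255).astype('uint8')
B=cv2.resize(s[170:235,270:314],None,fx=9,fy=9,interpolation=cv2.INTER_CUBIC)
C=np.clip(cv2.resize(t[198:224,325:355],(400,265),interpolation=cv2.INTER_CUBIC)*1.6,0,255).astype('uint8')
I=np.zeros((600,800,3),'uint8');I[:320,:400]=A;I[:585,404:800]=B;I[330:595,:400]=C
cv2.imwrite('pics/br.png',I)
E
```

```text
(no output)
```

View pics/br.png

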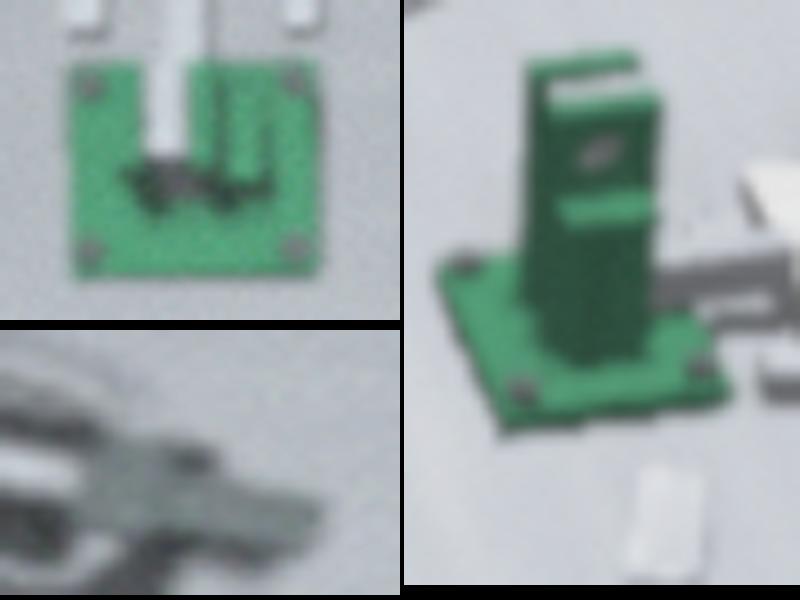

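```bash
python3 - <<'E'
from h import *
P=lambda c:[(205+x/8-.44,175+y/8-.44) for x,y in c]
c=onz('top',P([(70,62),(320,62),(319,276),(73,277)]),10);print(c,'ctr',c.mean(0))
for a,b in((0,1),(3,2),(3,0),(2,1)):
    d=c[b]-c[a];print(np.linalg.norm(d),np.degrees(np.arctan2(d[1],d[0])))
S=lambda c:[(270+(x-404)/9-.44,170+y/9-.44) for x,y in c]
print('hole z75',onz('side',S([(598,152)]),75))
print('lug top corners z92',onz('side',S([(548,108),(659,103)]),92))
print('shelf z63.5',onz('side',S([(560,217),(655,210)]),63.5))
print('base z10 side',onz('side',S([(436,270),(500,424),(733,387),(675,312)]),10))
t=cv2.imread('pics/t0.png').astype(int)
t=cv2.GaussianBlur(t.astype('float32'),(0,0),.6)
d=(t[...,1]-t[...,0])[200:226,318:358]
for r,row in enumerate(d):print(200+r,' '.join('%3d'%v for v in row))
m=(d>1).astype('uint8');n,l,st,ce=cv2.connectedComponentsWithStats(m);k=1+st[1:,4].argmax()
q=np.argwhere(l==k)[:,::-1]+[318,200];X=onz('top',q,54.8)
mu=X.mean(0);w,v=np.linalg.eigh(np.cov(X[:,:2].T));u=v[:,1]*np.sign(v[1,1]);print(len(q),mu,u,np.degrees(np.arctan2(u[1],u[0])))
pr=(X-mu)[:,:2]@u;print('along',pr.min(),pr.max())
E
```

```text
[[544.75096881 145.35349667  10.        ]
 [545.63185519  65.57423365  10.        ]
 [476.03017049  64.54748195  10.        ]
 [474.9930405  142.36242007  10.        ]] ctr [510.35150875 104.45940808  10.        ]
79.78412603797668 -89.36739173386819
77.82184933076181 -89.23639786651177
69.82202446801294 2.455221350919021
69.60925752380183 0.8451558724092549
hole z75 [[510.15323537  95.42648336  75.        ]]
lug top corners z92 [[494.78603643  94.54621437  92.        ]
 [525.92537315  91.3263083   92.        ]]
shelf z63.5 [[496.26853747  82.079032    63.5       ]
 [523.42029015  80.4983705   63.5       ]]
base z10 side [[474.07120288 138.34882724  10.        ]
 [475.44867033  60.17707612  10.        ]
 [545.2921197   64.66685802  10.        ]
 [538.68981913 103.8673637   10.        ]]
200  -4  -4  -4  -4  -4  -4  -3  -4  -3  -3  -3  -3  -3  -3  -3  -3  -3  -4  -4  -4  -4  -4  -4  -4  -4  -4  -4  -4  -4  -3  -4  -4  -4  -3  -3  -4  -4  -4  -4  -4
201  -3  -3  -3  -3  -3  -3  -3  -3  -4  -4  -4  -3  -4  -4  -3  -4  -4  -4  -3  -4  -3  -3  -4  -3  -4  -3  -3  -3  -4  -3  -4  -4  -4  -
[... 3389 characters left out ...]
  -2  -3  -3  -3  -2  -3  -3  -3  -4  -4  -4  -4  -5  -4  -4  -4  -3  -3  -4  -3
223  -3  -2  -3  -2  -2  -2  -3  -3  -2  -3  -2  -3  -3  -2  -1  -1  -2  -2  -2  -1  -2  -2  -3  -3  -4  -3  -4  -3  -3  -2  -3  -4  -3  -4  -4  -4  -3  -4  -4  -4
224  -3  -3  -3  -2  -2  -2  -2  -3  -2  -2  -2  -2  -2  -1  -1  -1  -2  -2  -2  -2  -3  -3  -3  -3  -4  -3  -3  -4  -4  -4  -4  -4  -3  -3  -4  -3  -3  -3  -4  -3
225  -3  -3  -3  -2  -3  -3  -2  -2  -2  -2  -3  -3  -2  -2  -3  -3  -2  -3  -3  -3  -3  -3  -3  -4  -4  -3  -4  -4  -4  -3  -3  -3  -3  -3  -3  -3  -3  -3  -3  -4Traceback (most recent call last):
  File "<stdin>", line 15, in <module>
ValueError: attempt to get argmax of an empty sequence
```

The crop shows the bracket base squarely placed, with corners at top px (213,182), (245,182), (245,209) and (214,209). The hole is at side px (291,186.5), and the tail end is at top px (348,217). Next I'll cross-check the pin's axis.

```bash
python3 - <<'E'
from h import *
print(onz('top',[(348.0,216.8)],54),onz('top',[(314.5,208.2),(330.5,211.5)],51))
print('side',onz('side',[(298.3-.4,247.4-.4),(298.6-.4,257.6-.4)],51),onz('side',[(297.5-.4,271.2-.4)],54))
t=cv2.cvtColor(cv2.imread('pics/t0.png'),cv2.COLOR_BGR2GRAY);s=cv2.cvtColor(cv2.imread('pics/s0.png'),cv2.COLOR_BGR2GRAY)
print(t[204:226,330:354]);print(s[254:288,284:314])
E
```

```text
[[ 451.57788014 -192.56985979   54.        ]] [[ 472.75860997 -110.68108232   51.        ]
 [ 464.86911466 -150.07414815   51.        ]]
side [[ 474.7829799  -107.50888849   51.        ]
 [ 466.83332807 -139.55112087   51.        ]] [[ 452.92670616 -181.93698377   54.        ]]
[[ 99 108 107 105 104 108 110 114 118 118 118 117 117 118 116 120 116 117
  120 118 117 118 117 117]
 [ 86  92 101 106 107 112 111 115 116 118 118 118 119 119 116 118 118 118
  118 119 119 116 118 118]
 [ 70  77  88 100 104 111 112 116 117 118 119 118 117 117 117 118 118 118
  119 118 117 116 116 117]
 [ 55  56  75  91 102 109 110 110 111 114 118 117 118 117 118 117 118 117
  117 117 116 117 116 117]
 [ 52  53  65  79  91  96  95  95  98 102 111 114 117 116 119 117 117 117
  117 117 117 117 117 117]
 [ 63  61  65  76  80  84  84  78  79  79  88 103 115 120 118 118 117 118
  117 118 118 118 119 117]
 [ 86  73  74  77  79  79  78  71  62  61  70  92 112 116 120 118 119 117
  118 120 118 118 118 117]
 [101  86  78  78  76  80  78  71  62  58  66  88 107 116 118 118 118 118
  115 117 118 118 117 117]
 [108  87  80
[... 893 characters left out ...]
9]
 [ 94  92  78  63  53  50  48  54  75  92  92  89  80  77  77  90 104 113
  117 120 118 121 119 121]
 [ 90  77  62  53  54  49  54  66  87 103 109 103  99  93  96 104 112 117
  118 118 120 120 119 118]
 [ 70  61  53  53  52  52  54  75  97 112 114 112 108 106 107 112 118 120
  118 119 119 116 118 118]
 [ 66  57  53  51  53  52  63  80 105 117 119 117 115 114 117 115 118 118
  118 117 118 117 118 118]
 [ 91  80  74  66  62  59  64  87 107 117 121 118 118 118 117 120 119 118
  120 118 118 118 119 118]]
[[190 190 189 ... 192 191 198]
 [189 191 188 ... 191 190 197]
 [189 193 188 ... 190 188 196]
 ...
 [209 193 135 ... 206 205 206]
 [210 196 152 ... 206 206 206]
 [211 203 182 ... 206 206 206]]
```

Both views give the pin's yaw as about 75°. They put pin_grip at about (455.5,-178), and the bore at (510,91,75) with yaw of about 90.5°. Moving now.

Call:
carry_out --plan '[{"tx":14,"ty":14,"rz":0.05},{"tx":28,"ty":28,"rz":0.09},{"tx":30,"ty":29,"rz":0.1},{"tx":30,"ty":30,"rz":0.1},{"tx":30,"ty":30,"rz":0.1},{"tx":30,"ty":30,"rz":0.1},{"tx":30,"ty":30,"rz":0.1},{"tx":30,"ty":30,"rz":0.1},{"tx":30,"ty":30,"rz":0.1},{"tx":30,"ty":29,"rz":0.1},{"tx":30,"ty":29,"rz":0.09},{"tx":24,"ty":24,"rz":0.05}]' --gripper 0

```text
invalid input at $.plan[0]: expected keys tx, ty, tz, rx, ry, rz
```

Call:
carry_out --plan '[{"tx":14,"ty":14,"tz":0,"rx":0,"ry":0,"rz":0.05},{"tx":28,"ty":28,"tz":0,"rx":0,"ry":0,"rz":0.09},{"tx":30,"ty":29,"tz":0,"rx":0,"ry":0,"rz":0.1},{"tx":30,"ty":30,"tz":0,"rx":0,"ry":0,"rz":0.1},{"tx":30,"ty":30,"tz":0,"rx":0,"ry":0,"rz":0.1},{"tx":30,"ty":30,"tz":0,"rx":0,"ry":0,"rz":0.1},{"tx":30,"ty":30,"tz":0,"rx":0,"ry":0,"rz":0.1},{"tx":30,"ty":30,"tz":0,"rx":0,"ry":0,"rz":0.1},{"tx":30,"ty":30,"tz":0,"rx":0,"ry":0,"rz":0.1},{"tx":30,"ty":29,"tz":0,"rx":0,"ry":0,"rz":0.1},{"tx":30,"ty":29,"tz":0,"rx":0,"ry":0,"rz":0.09},{"tx":24,"ty":24,"tz":0,"rx":0,"ry":0,"rz":0.05}]' --gripper 0

```text
time: 1.3
tool_pos: [456.6, -175.2, 226.6]
tcp_rot: [-3.141, -0.001, 1.316]
contact_force: [-0.6, -0.2, 0.2]
grip_width: 91.6
finger_force: 0.0
```

Call:
carry_out --plan '[{"tx":-1,"ty":-3,"tz":-35,"rx":0,"ry":0,"rz":-0.007},{"tx":0,"ty":0,"tz":-45,"rx":0,"ry":0,"rz":0},{"tx":0,"ty":0,"tz":-40,"rx":0,"ry":0,"rz":0},{"tx":0,"ty":0,"tz":-30,"rx":0,"ry":0,"rz":0}]'

```text
time: 1.7
tool_pos: [453.4, -179.3, 74.5]
tcp_rot: [-3.139, -0.001, 1.305]
contact_force: [0.8, -0.7, 0.2]
grip_width: 91.7
finger_force: 0.0
```

```bash
python3 - <<'E'
from h import *
a=cap('side','s1');b=cap('top','t1');o=bot.get_obs();print(o['tool_pos'],o['tcp_rot'])
A=cv2.resize(a[200:310,235:355],(540,495),interpolation=cv2.INTER_CUBIC)[:,:,::-1]
cv2.imwrite('pics/c1.png',A)
E
```

```text
[ 451.83569923 -178.70291913   73.37606177] [-3.13324027e+00 -2.49984593e-03  1.30466861e+00]
```

View pics/c1.png

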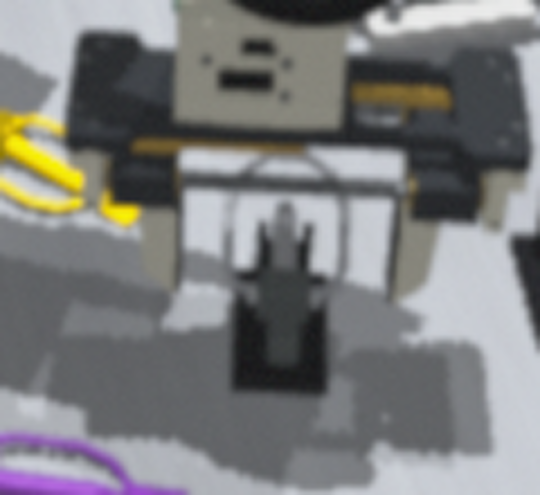

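The picture shows the open fingers straddling the tail, centred on crop x≈287 against the tail at about 283. The orientation is good.

```bash
python3 - <<'E'
from h import *
for i in range(4):
    bot.capture('top');o=bot.get_obs();print(o['time'],o['tool_pos'],o['tcp_rot'],o['contact_force'],o['dq'][:3])
E
```

```text
1.85 [ 453.38817696 -179.74729916   75.66544476] [-3.13732600e+00 -1.33400821e-03  1.30437440e+00] [-0.01749654  0.26166239  0.24695281] [-0.00316241 -0.04933077 -0.05821345]
1.9 [ 454.66407008 -180.63002057   77.2283294 ] [-3.14110937e+00 -2.89114038e-04  1.30405441e+00] [ 0.31987053 -0.03983675  0.23545108] [-0.00443215 -0.03348041 -0.03107892]
1.95 [ 455.38429797 -181.19620929   78.13556191] [3.13965607e+00 3.87601045e-04 1.30371880e+00] [ 0.03098178 -0.01967064  0.26329725] [-0.00508998 -0.01887908 -0.01169522]
2.0 [ 455.67447873 -181.49882459   78.54117081] [3.13845040e+00 7.88713627e-04 1.30352723e+00] [ 0.16245083 -0.03925817  0.03989054] [-0.00253832 -0.00616229 -0.00123558]
```

Call:
carry_out --plan '[{"tx":0,"ty":3,"tz":-15,"rx":0,"ry":0,"rz":0.005},{"tx":0,"ty":0,"tz":-20,"rx":0,"ry":0,"rz":0},{"tx":0,"ty":0,"tz":-11,"rx":0,"ry":0,"rz":0},{"tx":0,"ty":0,"tz":-5,"rx":0,"ry":0,"rz":0},{"tx":0,"ty":0,"tz":0,"rx":0,"ry":0,"rz":0},{"tx":0,"ty":0,"tz":0,"rx":0,"ry":0,"rz":0},{"tx":0,"ty":0,"tz":0,"rx":0,"ry":0,"rz":0}]'

```text
time: 2.7
tool_pos: [455.1, -178.5, 26.5]
tcp_rot: [3.14, 0.0, 1.308]
contact_force: [-0.6, -0.2, 0.0]
grip_width: 91.3
finger_force: 0.0
```

Call:
carry_out --plan '[{"tx":0,"ty":0,"tz":0,"rx":0,"ry":0,"rz":0},{"tx":0,"ty":0,"tz":0,"rx":0,"ry":0,"rz":0},{"tx":0,"ty":0,"tz":0,"rx":0,"ry":0,"rz":0},{"tx":0,"ty":0,"tz":0,"rx":0,"ry":0,"rz":0},{"tx":0,"ty":0,"tz":0,"rx":0,"ry":0,"rz":0},{"tx":0,"ty":0,"tz":0,"rx":0,"ry":0,"rz":0},{"tx":0,"ty":0,"tz":0,"rx":0,"ry":0,"rz":0}]' --gripper 1

```text
time: 3.4
tool_pos: [454.6, -178.2, 25.7]
tcp_rot: [3.142, 0.0, 1.308]
contact_force: [-0.3, -0.2, -0.0]
grip_width: 40.5
finger_force: 0.0
```

Call:
carry_out --plan '[{"tx":0,"ty":0,"tz":0,"rx":0,"ry":0,"rz":0},{"tx":0,"ty":0,"tz":0,"rx":0,"ry":0,"rz":0},{"tx":0,"ty":0,"tz":0,"rx":0,"ry":0,"rz":0},{"tx":0,"ty":0,"tz":0,"rx":0,"ry":0,"rz":0},{"tx":0,"ty":0,"tz":0,"rx":0,"ry":0,"rz":0},{"tx":0,"ty":0,"tz":0,"rx":0,"ry":0,"rz":0}]'

```text
time: 4.0
tool_pos: [454.7, -178.2, 25.7]
tcp_rot: [3.141, 0.0, 1.308]
contact_force: [-0.3, 0.3, 1.5]
grip_width: 13.7
finger_force: 29.9
```

Call:
carry_out --plan '[{"tx":0,"ty":0,"tz":8,"rx":0,"ry":0,"rz":0},{"tx":0,"ty":0,"tz":18,"rx":0,"ry":0,"rz":0},{"tx":0,"ty":0,"tz":20,"rx":0,"ry":0,"rz":0},{"tx":3,"ty":10,"tz":4,"rx":0,"ry":0,"rz":0.02},{"tx":7,"ty":20,"tz":0,"rx":0,"ry":0,"rz":0.04},{"tx":8,"ty":24,"tz":0,"rx":0,"ry":0,"rz":0.04},{"tx":8,"ty":24,"tz":0,"rx":0,"ry":0,"rz":0.04},{"tx":8,"ty":24,"tz":0,"rx":0,"ry":0,"rz":0.04},{"tx":8,"ty":24,"tz":0,"rx":0,"ry":0,"rz":0.04},{"tx":8,"ty":20,"tz":0,"rx":0,"ry":0,"rz":0.03},{"tx":5,"ty":10,"tz":0,"rx":0,"ry":0,"rz":0.02},{"tx":0,"ty":4,"tz":0,"rx":0,"ry":0,"rz":0}]'

```text
time: 5.2
tool_pos: [509.8, -17.0, 75.4]
tcp_rot: [-3.141, -0.0, 1.58]
contact_force: [0.0, 0.4, -1.1]
grip_width: 13.5
finger_force: 29.9
```

Call:
carry_out --plan '[{"tx":0,"ty":0,"tz":-6,"rx":0,"ry":0,"rz":0},{"tx":0,"ty":0,"tz":-9,"rx":0,"ry":0,"rz":0},{"tx":0,"ty":0,"tz":-4,"rx":0,"ry":0,"rz":0},{"tx":0,"ty":0,"tz":0,"rx":0,"ry":0,"rz":0},{"tx":0,"ty":0,"tz":0,"rx":0,"ry":0,"rz":0},{"tx":0,"ty":0,"tz":0,"rx":0,"ry":0,"rz":0}]'

```text
time: 5.8
tool_pos: [509.7, -18.5, 56.9]
tcp_rot: [3.141, 0.0, 1.577]
contact_force: [-0.6, -0.7, -1.1]
grip_width: 13.9
finger_force: 29.9
```

```bash
python3 - <<'E'
from h import *
a=cap('side','s2');b=cap('top','t2');o=bot.get_obs();print(o['tool_pos'],o['tcp_rot'],o['contact_force'])
A=cv2.resize(a[165:260,255:345],(450,475),interpolation=cv2.INTER_CUBIC)[:,:,::-1]
B=np.clip(cv2.resize(b[175:255,205:255],(340,544),interpolation=cv2.INTER_CUBIC)[:,:,::-1]*1.5,0,255)
I=np.zeros((550,800,3),'uint8');I[:475,:450]=A;I[:544,455:795]=B;cv2.imwrite('pics/c2.png',I)
E
```

```text
[509.77135326 -18.36432098  56.98187596] [3.14099775e+00 9.41856447e-05 1.57752147e+00] [ 0.85940953 -0.10279717 -2.25941217]
```

View pics/c2.png

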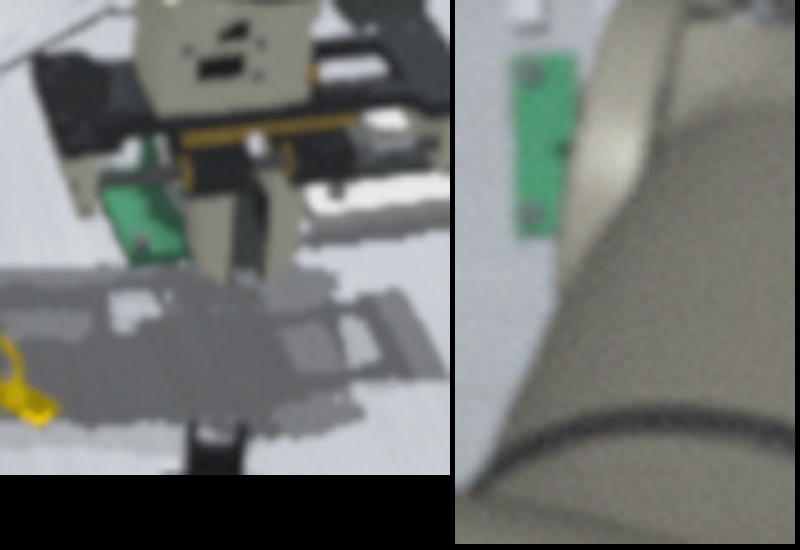

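The gripper holds the tail and hides the bracket from both cameras, so I go on by feel.

Call:
carry_out --plan '[{"tx":0.5,"ty":0,"tz":-2.3,"rx":0,"ry":0,"rz":0.003},{"tx":0,"ty":4,"tz":0,"rx":0,"ry":0,"rz":0},{"tx":0,"ty":4,"tz":0,"rx":0,"ry":0,"rz":0},{"tx":0,"ty":4,"tz":0,"rx":0,"ry":0,"rz":0},{"tx":0,"ty":2,"tz":0,"rx":0,"ry":0,"rz":0},{"tx":0,"ty":0,"tz":0,"rx":0,"ry":0,"rz":0}]'

```text
time: 6.5
tool_pos: [510.1, -3.8, 54.5]
tcp_rot: [3.141, -0.0, 1.581]
contact_force: [0.2, 0.2, -1.5]
grip_width: 13.9
finger_force: 29.9
```

Call:
carry_out --plan '[{"tx":0,"ty":2,"tz":0,"rx":0,"ry":0,"rz":0},{"tx":0,"ty":2,"tz":0,"rx":0,"ry":0,"rz":0},{"tx":0,"ty":2,"tz":0,"rx":0,"ry":0,"rz":0},{"tx":0,"ty":0,"tz":0,"rx":0,"ry":0,"rz":0},{"tx":0,"ty":0,"tz":0,"rx":0,"ry":0,"rz":0}]'

```text
time: 7.0
tool_pos: [510.1, 1.8, 54.4]
tcp_rot: [3.141, 0.0, 1.581]
contact_force: [-0.4, 0.4, -1.2]
grip_width: 13.6
finger_force: 29.9
```

Call:
carry_out --plan '[{"tx":0,"ty":1.5,"tz":0,"rx":0,"ry":0,"rz":0},{"tx":0,"ty":1.5,"tz":0,"rx":0,"ry":0,"rz":0},{"tx":0,"ty":0,"tz":0,"rx":0,"ry":0,"rz":0}]'

```text
time: 7.3
tool_pos: [510.1, 4.9, 54.4]
tcp_rot: [3.142, -0.0, 1.581]
contact_force: [-0.6, -0.4, -2.1]
grip_width: 13.5
finger_force: 29.9
```

Call:
carry_out --plan '[{"tx":0,"ty":1.5,"tz":0,"rx":0,"ry":0,"rz":0},{"tx":0,"ty":1.5,"tz":0,"rx":0,"ry":0,"rz":0},{"tx":0,"ty":0,"tz":0,"rx":0,"ry":0,"rz":0}]'

```text
time: 7.6
tool_pos: [510.1, 8.0, 54.4]
tcp_rot: [3.142, -0.0, 1.581]
contact_force: [1.3, -0.4, -0.7]
grip_width: 13.6
finger_force: 29.9
```

Call:
carry_out --plan '[{"tx":0,"ty":1.5,"tz":0,"rx":0,"ry":0,"rz":0},{"tx":0,"ty":1.5,"tz":0,"rx":0,"ry":0,"rz":0},{"tx":0,"ty":0,"tz":0,"rx":0,"ry":0,"rz":0}]'

```text
time: 7.9
tool_pos: [510.1, 11.0, 54.4]
tcp_rot: [3.141, -0.0, 1.581]
contact_force: [0.1, -0.1, -1.9]
grip_width: 13.7
finger_force: 29.9
```

Call:
carry_out --plan '[{"tx":0,"ty":1,"tz":0,"rx":0,"ry":0,"rz":0},{"tx":0,"ty":1,"tz":0,"rx":0,"ry":0,"rz":0},{"tx":0,"ty":0,"tz":0,"rx":0,"ry":0,"rz":0}]'

```text
time: 8.2
tool_pos: [510.1, 12.9, 54.4]
tcp_rot: [3.142, -0.0, 1.581]
contact_force: [0.5, -0.3, -1.7]
grip_width: 13.7
finger_force: 29.9
```

Call:
carry_out --plan '[{"tx":0,"ty":1,"tz":0,"rx":0,"ry":0,"rz":0},{"tx":0,"ty":1,"tz":0,"rx":0,"ry":0,"rz":0},{"tx":0,"ty":0,"tz":0,"rx":0,"ry":0,"rz":0}]'

```text
time: 8.5
tool_pos: [510.1, 14.9, 54.4]
tcp_rot: [3.141, -0.0, 1.581]
contact_force: [0.5, 0.2, -2.3]
grip_width: 13.6
finger_force: 29.9
```

Call:
carry_out --plan '[{"tx":0,"ty":1,"tz":0,"rx":0,"ry":0,"rz":0},{"tx":0,"ty":1,"tz":0,"rx":0,"ry":0,"rz":0},{"tx":0,"ty":0,"tz":0,"rx":0,"ry":0,"rz":0}]'

```text
time: 8.8
tool_pos: [510.2, 16.9, 54.5]
tcp_rot: [3.141, 0.0, 1.581]
contact_force: [0.6, -0.3, -2.3]
grip_width: 13.6
finger_force: 29.9
```

Call:
carry_out --plan '[{"tx":0,"ty":1,"tz":0,"rx":0,"ry":0,"rz":0},{"tx":0,"ty":1,"tz":0,"rx":0,"ry":0,"rz":0},{"tx":0,"ty":0,"tz":0,"rx":0,"ry":0,"rz":0}]'

```text
time: 9.1
tool_pos: [510.4, 18.8, 54.5]
tcp_rot: [3.141, 0.0, 1.581]
contact_force: [2.2, 0.0, -2.3]
grip_width: 13.6
finger_force: 29.9
```

Call:
carry_out --plan '[{"tx":0,"ty":1,"tz":0,"rx":0,"ry":0,"rz":0},{"tx":0,"ty":1,"tz":0,"rx":0,"ry":0,"rz":0},{"tx":0,"ty":0,"tz":0,"rx":0,"ry":0,"rz":0}]'

```text
time: 9.4
tool_pos: [510.6, 20.8, 54.6]
tcp_rot: [3.14, 0.0, 1.581]
contact_force: [0.9, -1.7, -1.5]
grip_width: 14.0
finger_force: 30.0
```

Call:
carry_out --plan '[{"tx":0.6,"ty":1,"tz":0.1,"rx":0,"ry":0,"rz":0},{"tx":0,"ty":1,"tz":0,"rx":0,"ry":0,"rz":0},{"tx":0,"ty":0,"tz":0,"rx":0,"ry":0,"rz":0}]'

```text
time: 9.7
tool_pos: [511.0, 22.8, 54.6]
tcp_rot: [3.141, 0.0, 1.581]
contact_force: [2.9, -2.2, -1.5]
grip_width: 13.7
finger_force: 30.0
```

Call:
carry_out --plan '[{"tx":0,"ty":1,"tz":0,"rx":0,"ry":0,"rz":0},{"tx":0,"ty":1,"tz":0,"rx":0,"ry":0,"rz":0},{"tx":0,"ty":0,"tz":0,"rx":0,"ry":0,"rz":0}]'

```text
time: 10.0
tool_pos: [511.1, 25.0, 54.7]
tcp_rot: [3.141, -0.0, 1.58]
contact_force: [4.5, -0.2, -1.8]
grip_width: 14.0
finger_force: 30.0
```

Call:
carry_out --plan '[{"tx":0,"ty":1,"tz":0,"rx":0,"ry":0,"rz":0},{"tx":0,"ty":1,"tz":0,"rx":0,"ry":0,"rz":0},{"tx":0,"ty":0,"tz":0,"rx":0,"ry":0,"rz":0}]'

```text
time: 10.3
tool_pos: [511.1, 26.8, 54.7]
tcp_rot: [3.141, 0.0, 1.581]
contact_force: [3.5, -2.1, -1.2]
grip_width: 13.9
finger_force: 30.0
```

Call:
carry_out --plan '[{"tx":0,"ty":1,"tz":0,"rx":0,"ry":0,"rz":0},{"tx":0,"ty":1,"tz":0,"rx":0,"ry":0,"rz":0},{"tx":0,"ty":0,"tz":0,"rx":0,"ry":0,"rz":0}]'

```text
time: 10.6
tool_pos: [511.1, 28.7, 54.7]
tcp_rot: [3.141, 0.0, 1.581]
contact_force: [4.4, -2.7, -1.7]
grip_width: 13.7
finger_force: 30.0
```

Call:
carry_out --plan '[{"tx":0,"ty":1,"tz":0,"rx":0,"ry":0,"rz":0},{"tx":0,"ty":1,"tz":0,"rx":0,"ry":0,"rz":0},{"tx":0,"ty":0,"tz":0,"rx":0,"ry":0,"rz":0}]'

```text
time: 10.9
tool_pos: [511.1, 30.7, 54.7]
tcp_rot: [3.141, 0.0, 1.581]
contact_force: [4.1, -3.2, -2.2]
grip_width: 13.9
finger_force: 30.0
```

Call:
carry_out --plan '[{"tx":0,"ty":1,"tz":0,"rx":0,"ry":0,"rz":0},{"tx":0,"ty":1,"tz":0,"rx":0,"ry":0,"rz":0},{"tx":0,"ty":1,"tz":0,"rx":0,"ry":0,"rz":0}]'

```text
time: 11.2
tool_pos: [511.2, 33.4, 54.7]
tcp_rot: [3.14, 0.001, 1.581]
contact_force: [5.7, -4.6, -0.7]
grip_width: 13.7
finger_force: 30.0
```

Call:
carry_out --plan '[{"tx":0,"ty":1,"tz":0,"rx":0,"ry":0,"rz":0},{"tx":0,"ty":1,"tz":0,"rx":0,"ry":0,"rz":0},{"tx":0,"ty":1,"tz":0,"rx":0,"ry":0,"rz":0}]'

```text
time: 11.5
tool_pos: [511.3, 36.3, 54.7]
tcp_rot: [3.14, 0.001, 1.581]
contact_force: [4.3, -6.5, -0.3]
grip_width: 14.1
finger_force: 30.0
```

Call:
carry_out --plan '[{"tx":0,"ty":1,"tz":0,"rx":0,"ry":0,"rz":0},{"tx":0,"ty":1,"tz":0,"rx":0,"ry":0,"rz":0},{"tx":0,"ty":1,"tz":0,"rx":0,"ry":0,"rz":0}]'

```text
time: 11.8
tool_pos: [511.5, 38.1, 54.8]
tcp_rot: [3.14, 0.003, 1.581]
contact_force: [4.0, -11.6, -1.4]
grip_width: 13.6
finger_force: 30.0
```

Call:
carry_out --plan '[{"tx":0,"ty":0.5,"tz":0,"rx":0,"ry":0,"rz":0},{"tx":0,"ty":0.5,"tz":0,"rx":0,"ry":0,"rz":0}]'

```text
time: 12.0
tool_pos: [511.4, 39.0, 54.8]
tcp_rot: [3.14, 0.003, 1.581]
contact_force: [3.8, -11.2, 0.1]
grip_width: 14.0
finger_force: 30.0
```

```bash
python3 - <<'E'
from h import *
a=cap('side','s3');b=cap('top','t3');o=bot.get_obs();print(o['tool_pos'],o['tcp_rot'],o['contact_force'],o['moment'])
A=cv2.resize(a[160:230,262:342],(800,700),interpolation=cv2.INTER_CUBIC)[:600,:400,::-1]
B=np.clip(cv2.resize(b[165:225,205:255],(400,480),interpolation=cv2.INTER_CUBIC)[:,:,::-1]*1.5,0,255)
I=np.zeros((600,800,3),'uint8');I[:,:400]=A;I[:480,400:800]=B;cv2.imwrite('pics/c3.png',I)
E
```

```text
[511.35357037  39.14105286  54.82786133] [3.14021378e+00 2.48109748e-03 1.58127881e+00] [ 4.56585428 -9.62839116 -0.10816639] [-1.76395404 -0.75990067 -0.22433525]
```

View pics/c3.png

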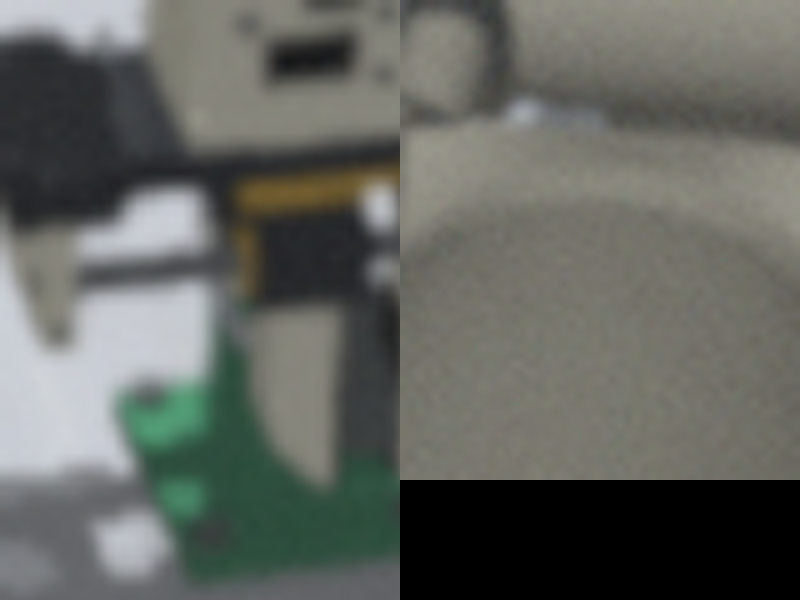

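The picture shows only the gripper in front of the bracket, so the fit itself can't be seen. The force is within the expected drag of 8–16 N, so I keep pushing.

Call:
carry_out --plan '[{"tx":0,"ty":1,"tz":0,"rx":0,"ry":0,"rz":0},{"tx":0,"ty":1,"tz":0,"rx":0,"ry":0,"rz":0}]'

```text
time: 12.3
tool_pos: [511.3, 41.0, 54.8]
tcp_rot: [3.14, 0.003, 1.581]
contact_force: [3.8, -10.9, -0.8]
grip_width: 13.7
finger_force: 30.0
```

Call:
carry_out --plan '[{"tx":0,"ty":1,"tz":0,"rx":0,"ry":0,"rz":0},{"tx":0,"ty":1,"tz":0,"rx":0,"ry":0,"rz":0}]'

```text
time: 12.5
tool_pos: [511.3, 43.0, 54.8]
tcp_rot: [3.14, 0.003, 1.581]
contact_force: [3.1, -11.8, 0.3]
grip_width: 13.5
finger_force: 29.9
```

Call:
carry_out --plan '[{"tx":0,"ty":1,"tz":0,"rx":0,"ry":0,"rz":0},{"tx":0,"ty":1,"tz":0,"rx":0,"ry":0,"rz":0}]'

```text
time: 12.7
tool_pos: [511.2, 45.0, 54.8]
tcp_rot: [3.141, 0.003, 1.582]
contact_force: [3.3, -11.7, -0.5]
grip_width: 13.4
finger_force: 29.9
```

Call:
carry_out --plan '[{"tx":0,"ty":1,"tz":0,"rx":0,"ry":0,"rz":0},{"tx":0,"ty":1,"tz":0,"rx":0,"ry":0,"rz":0}]'

```text
time: 12.9
tool_pos: [511.3, 47.1, 54.8]
tcp_rot: [3.14, 0.003, 1.582]
contact_force: [4.7, -10.5, 0.2]
grip_width: 14.0
finger_force: 29.9
```

Call:
carry_out --plan '[{"tx":0,"ty":1,"tz":0,"rx":0,"ry":0,"rz":0},{"tx":0,"ty":1,"tz":0,"rx":0,"ry":0,"rz":0},{"tx":0,"ty":1,"tz":0,"rx":0,"ry":0,"rz":0}]'

```text
time: 13.2
tool_pos: [511.3, 50.1, 54.8]
tcp_rot: [3.14, 0.003, 1.581]
contact_force: [4.0, -11.3, 0.1]
grip_width: 13.4
finger_force: 29.9
```

Call:
carry_out --plan '[{"tx":0,"ty":1,"tz":0,"rx":0,"ry":0,"rz":0},{"tx":0,"ty":1,"tz":0,"rx":0,"ry":0,"rz":0},{"tx":0,"ty":1,"tz":0,"rx":0,"ry":0,"rz":0}]'

```text
time: 13.5
tool_pos: [511.3, 53.1, 54.8]
tcp_rot: [3.14, 0.003, 1.582]
contact_force: [3.9, -11.0, 0.0]
grip_width: 13.8
finger_force: 29.9
```

Call:
carry_out --plan '[{"tx":0,"ty":1,"tz":0,"rx":0,"ry":0,"rz":0},{"tx":0,"ty":1,"tz":0,"rx":0,"ry":0,"rz":0}]'

```text
time: 13.7
tool_pos: [511.3, 55.1, 54.8]
tcp_rot: [3.14, 0.003, 1.582]
contact_force: [4.3, -11.6, -0.3]
grip_width: 13.6
finger_force: 29.9
```

Call:
carry_out --plan '[{"tx":0,"ty":0.7,"tz":0,"rx":0,"ry":0,"rz":0},{"tx":0,"ty":0.7,"tz":0,"rx":0,"ry":0,"rz":0}]'

```text
time: 13.9
tool_pos: [511.3, 56.5, 54.8]
tcp_rot: [3.14, 0.003, 1.582]
contact_force: [4.0, -10.7, -0.2]
grip_width: 14.2
finger_force: 29.9
```

Call:
carry_out --plan '[{"tx":0,"ty":0.7,"tz":0,"rx":0,"ry":0,"rz":0},{"tx":0,"ty":0.7,"tz":0,"rx":0,"ry":0,"rz":0}]'

```text
time: 14.1
tool_pos: [511.3, 57.9, 54.8]
tcp_rot: [3.14, 0.003, 1.582]
contact_force: [3.4, -10.4, -0.5]
grip_width: 13.3
finger_force: 29.9
```

Call:
carry_out --plan '[{"tx":0,"ty":0.7,"tz":0,"rx":0,"ry":0,"rz":0},{"tx":0,"ty":0.7,"tz":0,"rx":0,"ry":0,"rz":0}]'

```text
time: 14.3
tool_pos: [511.3, 59.3, 54.8]
tcp_rot: [3.14, 0.003, 1.582]
contact_force: [4.6, -10.3, 0.5]
grip_width: 13.6
finger_force: 29.9
```

Call:
carry_out --plan '[{"tx":0,"ty":0.5,"tz":0,"rx":0,"ry":0,"rz":0},{"tx":0,"ty":0.5,"tz":0,"rx":0,"ry":0,"rz":0}]'

```text
time: 14.5
tool_pos: [511.3, 60.3, 54.8]
tcp_rot: [3.14, 0.003, 1.582]
contact_force: [4.5, -10.0, -0.4]
grip_width: 14.0
finger_force: 29.9
```

Call:
carry_out --plan '[{"tx":0,"ty":0.5,"tz":0,"rx":0,"ry":0,"rz":0},{"tx":0,"ty":0.5,"tz":0,"rx":0,"ry":0,"rz":0}]'

```text
time: 14.7
tool_pos: [511.3, 60.7, 54.8]
tcp_rot: [3.14, 0.004, 1.582]
contact_force: [4.1, -15.9, -0.4]
grip_width: 13.8
finger_force: 29.9
```

Call:
carry_out --plan '[{"tx":0,"ty":0.5,"tz":0,"rx":0,"ry":0,"rz":0},{"tx":0,"ty":0.5,"tz":0,"rx":0,"ry":0,"rz":0}]'

```text
time: 14.9
tool_pos: [511.4, 60.8, 54.8]
tcp_rot: [3.14, 0.005, 1.582]
contact_force: [4.3, -20.9, -0.0]
grip_width: 13.4
finger_force: 29.9
```

Call:
carry_out --plan '[{"tx":0,"ty":0.5,"tz":0,"rx":0,"ry":0,"rz":0},{"tx":0,"ty":0.5,"tz":0,"rx":0,"ry":0,"rz":0}]'

```text
time: 15.1
tool_pos: [511.4, 60.8, 54.9]
tcp_rot: [3.141, 0.006, 1.583]
contact_force: [3.8, -26.3, 0.0]
grip_width: 13.7
finger_force: 29.9
```

The stop is hard at TCP y=60.8, so the head is home with the mouth at y≈91.8. I back the push off, release the tail with a partial opening to stay clear of the sled, and rise.

Call:
carry_out --plan '[{"tx":0,"ty":-1.5,"tz":0,"rx":0,"ry":0,"rz":0},{"tx":0,"ty":-1.5,"tz":0,"rx":0,"ry":0,"rz":0},{"tx":0,"ty":0,"tz":0,"rx":0,"ry":0,"rz":0}]'

```text
time: 15.4
tool_pos: [511.3, 60.7, 54.8]
tcp_rot: [3.14, 0.002, 1.581]
contact_force: [4.6, -8.5, -0.5]
grip_width: 13.6
finger_force: 29.9
```

Call:
carry_out --plan '[{"tx":0,"ty":0,"tz":0,"rx":0,"ry":0,"rz":0},{"tx":0,"ty":0,"tz":0,"rx":0,"ry":0,"rz":0},{"tx":0,"ty":0,"tz":0,"rx":0,"ry":0,"rz":0},{"tx":0,"ty":0,"tz":0,"rx":0,"ry":0,"rz":0},{"tx":0,"ty":0,"tz":0,"rx":0,"ry":0,"rz":0}]' --gripper 0.56

```text
time: 15.9
tool_pos: [510.4, 62.2, 54.5]
tcp_rot: [-3.141, -0.0, 1.581]
contact_force: [-0.2, -0.7, -0.2]
grip_width: 40.3
finger_force: 0.0
```

Call:
carry_out --plan '[{"tx":0,"ty":0,"tz":10,"rx":0,"ry":0,"rz":0},{"tx":0,"ty":-2,"tz":20,"rx":0,"ry":0,"rz":0},{"tx":0,"ty":-4,"tz":35,"rx":0,"ry":0,"rz":0},{"tx":0,"ty":-4,"tz":40,"rx":0,"ry":0,"rz":0},{"tx":0,"ty":0,"tz":40,"rx":0,"ry":0,"rz":0},{"tx":0,"ty":0,"tz":30,"rx":0,"ry":0,"rz":0},{"tx":0,"ty":0,"tz":15,"rx":0,"ry":0,"rz":0},{"tx":0,"ty":0,"tz":0,"rx":0,"ry":0,"rz":0}]' --gripper 1

```text
time: 16.7
tool_pos: [511.7, 52.0, 247.6]
tcp_rot: [3.136, 0.0, 1.581]
contact_force: [0.2, 0.1, -0.1]
grip_width: 0.7
finger_force: 0.0
```

```bash
python3 - <<'E'
from h import *
a=cap('side','s4');o=bot.get_obs();print(o['tool_pos'],o['tcp_rot'],o['contact_force'],o['grip_width'])
A=cv2.resize(a[140:230,250:350],(800,720),interpolation=cv2.INTER_CUBIC)[:600,:,::-1]
cv2.imwrite('pics/c4.png',A)
H=np.array([511,83.5,75])
for an in (-.16,0,.3,.6,.8,1,1.2):
    P=[H+r*np.array([0,np.cos(an),np.sin(an)]) for r in(67,83,94)]
    print(an,((proj('side',P)-[250,140])*8+4).round())
E
```

```text
[510.886202    52.04510921 245.65933121] [3.13914342e+00 1.23297404e-04 1.58092935e+00] [-0.48939461  0.12408064 -0.5576579 ] 0.23716112252238575
-0.16 [[294. 315.]
 [282. 297.]
 [274. 284.]]
0 [[294. 286.]
 [283. 261.]
 [275. 244.]]
0.3 [[299. 238.]
 [288. 203.]
 [281. 178.]]
0.6 [[307. 204.]
 [298. 159.]
 [292. 128.]]
0.8 [[315. 189.]
 [308. 140.]
 [303. 107.]]
1 [[324. 182.]
 [319. 131.]
 [316.  96.]]
1.2 [[335. 184.]
 [332. 133.]
 [330.  97.]]
```

View pics/c4.png

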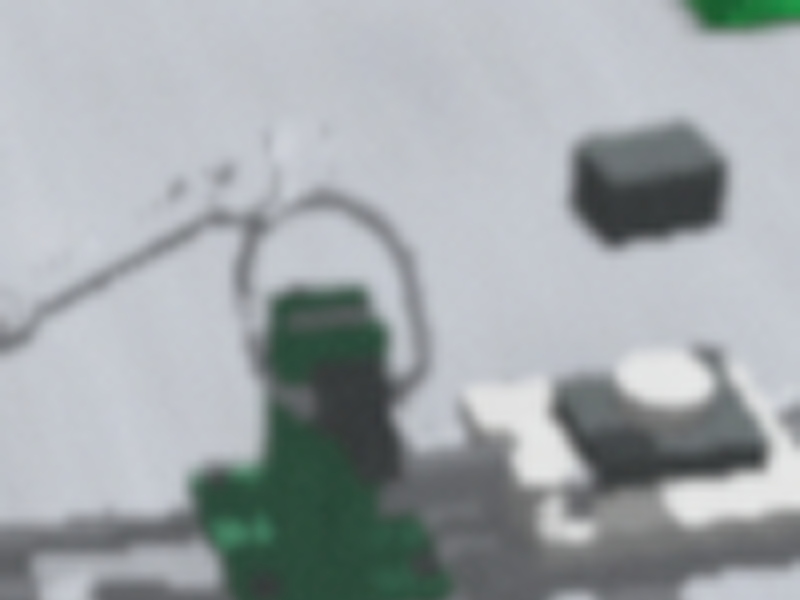

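The picture shows the pin through the bracket with its head against the lug. The ring is raised, with its end bar at crop (310,195), which is about 0.67 rad. Next I swing it down with the closed fingers.

Call:
carry_out --plan '[{"tx":0,"ty":15,"tz":0,"rx":0,"ry":0,"rz":0},{"tx":0,"ty":25,"tz":0,"rx":0,"ry":0,"rz":0},{"tx":0,"ty":30,"tz":-20,"rx":0,"ry":0,"rz":0},{"tx":0,"ty":21,"tz":-30,"rx":0,"ry":0,"rz":0},{"tx":0,"ty":10,"tz":-26,"rx":0,"ry":0,"rz":0},{"tx":0,"ty":0,"tz":-10,"rx":0,"ry":0,"rz":0},{"tx":0,"ty":0,"tz":0,"rx":0,"ry":0,"rz":0},{"tx":0,"ty":0,"tz":0,"rx":0,"ry":0,"rz":0},{"tx":0,"ty":0,"tz":0,"rx":0,"ry":0,"rz":0}]'

```text
time: 17.65
tool_pos: [511.5, 152.6, 159.8]
tcp_rot: [3.139, -0.0, 1.58]
contact_force: [-0.2, -0.0, -0.5]
grip_width: 0.6
finger_force: 0.0
```

Call:
carry_out --plan '[{"tx":0,"ty":0,"tz":-6,"rx":0,"ry":0,"rz":0},{"tx":0,"ty":0,"tz":-7,"rx":0,"ry":0,"rz":0},{"tx":0,"ty":0,"tz":-7,"rx":0,"ry":0,"rz":0},{"tx":0,"ty":1,"tz":-5,"rx":0,"ry":0,"rz":0},{"tx":0,"ty":2,"tz":-4,"rx":0,"ry":0,"rz":0},{"tx":0,"ty":2,"tz":-4,"rx":0,"ry":0,"rz":0}]'

```text
time: 18.25
tool_pos: [510.7, 158.2, 125.1]
tcp_rot: [-3.141, -0.0, 1.581]
contact_force: [0.4, 0.6, -0.8]
grip_width: 0.4
finger_force: 0.2
```

Call:
carry_out --plan '[{"tx":0,"ty":2,"tz":-4,"rx":0,"ry":0,"rz":0},{"tx":0,"ty":2,"tz":-4,"rx":0,"ry":0,"rz":0},{"tx":0,"ty":2,"tz":-4,"rx":0,"ry":0,"rz":0},{"tx":0,"ty":2,"tz":-4,"rx":0,"ry":0,"rz":0}]'

```text
time: 18.65
tool_pos: [510.7, 166.2, 109.2]
tcp_rot: [3.141, 0.0, 1.581]
contact_force: [0.4, 0.5, -0.3]
grip_width: 0.5
finger_force: 0.1
```

Call:
carry_out --plan '[{"tx":0,"ty":1,"tz":-4,"rx":0,"ry":0,"rz":0},{"tx":0,"ty":1,"tz":-4,"rx":0,"ry":0,"rz":0},{"tx":0,"ty":0,"tz":-3,"rx":0,"ry":0,"rz":0}]'

```text
time: 18.95
tool_pos: [510.7, 168.1, 98.2]
tcp_rot: [-3.142, 0.0, 1.581]
contact_force: [0.1, -0.3, -0.5]
grip_width: 0.6
finger_force: 0.1
```

Call:
carry_out --plan '[{"tx":0,"ty":0,"tz":-3,"rx":0,"ry":0,"rz":0},{"tx":0,"ty":0,"tz":-3,"rx":0,"ry":0,"rz":0},{"tx":0,"ty":0,"tz":-3,"rx":0,"ry":0,"rz":0}]'

```text
time: 19.25
tool_pos: [510.7, 167.9, 89.3]
tcp_rot: [3.141, 0.0, 1.581]
contact_force: [-0.3, -0.5, 0.4]
grip_width: 0.6
finger_force: 0.1
```

Call:
carry_out --plan '[{"tx":0,"ty":0,"tz":-2,"rx":0,"ry":0,"rz":0},{"tx":0,"ty":0,"tz":-2,"rx":0,"ry":0,"rz":0}]'

```text
time: 19.45
tool_pos: [510.7, 167.9, 85.4]
tcp_rot: [3.142, 0.0, 1.581]
contact_force: [-0.1, -0.1, 1.3]
grip_width: 0.6
finger_force: 0.1
```

Call:
carry_out --plan '[{"tx":0,"ty":0,"tz":-1.5,"rx":0,"ry":0,"rz":0},{"tx":0,"ty":0,"tz":-1.5,"rx":0,"ry":0,"rz":0}]'

```text
time: 19.65
tool_pos: [510.7, 168.0, 82.5]
tcp_rot: [3.141, -0.0, 1.581]
contact_force: [-0.1, 1.6, 0.7]
grip_width: 0.3
finger_force: 0.5
```

Call:
carry_out --plan '[{"tx":0,"ty":0,"tz":-1,"rx":0,"ry":0,"rz":0},{"tx":0,"ty":0,"tz":-1,"rx":0,"ry":0,"rz":0}]'

```text
time: 19.85
tool_pos: [510.7, 168.2, 80.6]
tcp_rot: [3.141, -0.0, 1.581]
contact_force: [-1.4, 0.8, 2.4]
grip_width: 0.3
finger_force: 1.1
```

Call:
carry_out --plan '[{"tx":0,"ty":0,"tz":-1,"rx":0,"ry":0,"rz":0},{"tx":0,"ty":0,"tz":-1,"rx":0,"ry":0,"rz":0}]'

```text
time: 20.05
tool_pos: [510.8, 168.3, 78.8]
tcp_rot: [3.141, -0.001, 1.581]
contact_force: [-1.2, 2.8, 4.5]
grip_width: 0.2
finger_force: 2.4
```

Call:
carry_out --plan '[{"tx":0,"ty":0,"tz":-1,"rx":0,"ry":0,"rz":0},{"tx":0,"ty":0,"tz":-1,"rx":0,"ry":0,"rz":0}]'

```text
time: 20.25
tool_pos: [510.9, 168.6, 77.0]
tcp_rot: [3.141, -0.001, 1.581]
contact_force: [-1.9, 4.1, 6.8]
grip_width: 0.4
finger_force: 3.2
```

Call:
carry_out --plan '[{"tx":0,"ty":0,"tz":-1,"rx":0,"ry":0,"rz":0},{"tx":0,"ty":0,"tz":-1,"rx":0,"ry":0,"rz":0}]'

```text
time: 20.45
tool_pos: [511.0, 168.4, 74.9]
tcp_rot: [3.141, -0.001, 1.581]
contact_force: [-0.3, 1.7, 4.1]
grip_width: 0.7
finger_force: 1.7
```

Call:
carry_out --plan '[{"tx":0,"ty":0,"tz":-1,"rx":0,"ry":0,"rz":0},{"tx":0,"ty":0,"tz":-1,"rx":0,"ry":0,"rz":0}]'

```text
time: 20.65
tool_pos: [510.6, 167.7, 72.2]
tcp_rot: [-3.141, 0.001, 1.581]
contact_force: [-0.3, 1.3, 0.7]
grip_width: 0.2
finger_force: 0.2
```

Call:
carry_out --plan '[{"tx":0,"ty":0,"tz":-1,"rx":0,"ry":0,"rz":0},{"tx":0,"ty":0,"tz":-1,"rx":0,"ry":0,"rz":0}]'

```text
time: 20.85
tool_pos: [510.6, 167.7, 70.2]
tcp_rot: [-3.141, 0.0, 1.581]
contact_force: [0.3, -1.1, 0.0]
grip_width: 0.5
finger_force: 0.1
```

Call:
carry_out --plan '[{"tx":0,"ty":0,"tz":-1,"rx":0,"ry":0,"rz":0},{"tx":0,"ty":0,"tz":-1,"rx":0,"ry":0,"rz":0},{"tx":0,"ty":0,"tz":-1,"rx":0,"ry":0,"rz":0}]'

```text
time: 21.15
tool_pos: [510.7, 167.9, 67.4]
tcp_rot: [-3.142, 0.0, 1.581]
contact_force: [-0.5, 0.3, 1.0]
grip_width: 0.5
finger_force: 0.1
```

Call:
carry_out --plan '[{"tx":0,"ty":0,"tz":-1,"rx":0,"ry":0,"rz":0},{"tx":0,"ty":0,"tz":-1,"rx":0,"ry":0,"rz":0}]'

```text
time: 21.35
tool_pos: [510.7, 168.0, 65.5]
tcp_rot: [3.142, 0.0, 1.581]
contact_force: [-0.0, -0.7, -0.2]
grip_width: 0.5
finger_force: 0.1
```

Call:
carry_out --plan '[{"tx":0,"ty":0,"tz":-1,"rx":0,"ry":0,"rz":0},{"tx":0,"ty":0,"tz":0,"rx":0,"ry":0,"rz":0}]'

```text
time: 21.55
tool_pos: [510.6, 168.0, 64.4]
tcp_rot: [-3.141, 0.0, 1.581]
contact_force: [-0.2, 0.1, 0.5]
grip_width: 0.8
finger_force: 0.1
```

Call:
carry_out --plan '[{"tx":0,"ty":0,"tz":-0.7,"rx":0,"ry":0,"rz":0},{"tx":0,"ty":0,"tz":-0.7,"rx":0,"ry":0,"rz":0}]'

```text
time: 21.75
tool_pos: [510.7, 168.0, 63.1]
tcp_rot: [3.141, 0.0, 1.581]
contact_force: [0.5, 0.9, 0.8]
grip_width: 0.3
finger_force: 0.2
```

Call:
carry_out --plan '[{"tx":0,"ty":0,"tz":-0.7,"rx":0,"ry":0,"rz":0},{"tx":0,"ty":0,"tz":-0.7,"rx":0,"ry":0,"rz":0}]'

```text
time: 21.95
tool_pos: [510.9, 168.0, 61.9]
tcp_rot: [3.141, 0.0, 1.581]
contact_force: [0.1, -0.8, 1.8]
grip_width: 0.3
finger_force: 1.4
```

Call:
carry_out --plan '[{"tx":0,"ty":0,"tz":-0.7,"rx":0,"ry":0,"rz":0},{"tx":0,"ty":0,"tz":-0.7,"rx":0,"ry":0,"rz":0}]'

```text
time: 22.15
tool_pos: [511.0, 167.9, 60.7]
tcp_rot: [3.141, 0.0, 1.581]
contact_force: [0.2, -1.2, 6.7]
grip_width: 0.2
finger_force: 2.8
```

Call:
carry_out --plan '[{"tx":0,"ty":0,"tz":-0.7,"rx":0,"ry":0,"rz":0},{"tx":0,"ty":0,"tz":-0.7,"rx":0,"ry":0,"rz":0}]'

```text
time: 22.35
tool_pos: [511.2, 167.9, 59.6]
tcp_rot: [3.14, 0.0, 1.581]
contact_force: [-1.6, -1.4, 8.4]
grip_width: 0.2
finger_force: 4.1
```

Call:
carry_out --plan '[{"tx":0,"ty":0,"tz":2,"rx":0,"ry":0,"rz":0},{"tx":0,"ty":0,"tz":5,"rx":0,"ry":0,"rz":0},{"tx":0,"ty":0,"tz":20,"rx":0,"ry":0,"rz":0},{"tx":0,"ty":0,"tz":40,"rx":0,"ry":0,"rz":0},{"tx":0,"ty":-20,"tz":40,"rx":0,"ry":0,"rz":0},{"tx":0,"ty":-35,"tz":40,"rx":0,"ry":0,"rz":0},{"tx":0,"ty":-35,"tz":25,"rx":0,"ry":0,"rz":0},{"tx":0,"ty":-20,"tz":10,"rx":0,"ry":0,"rz":0},{"tx":0,"ty":0,"tz":0,"rx":0,"ry":0,"rz":0}]'

```text
time: 23.25
tool_pos: [511.5, 58.0, 240.3]
tcp_rot: [3.138, 0.001, 1.578]
contact_force: [-0.2, 0.5, 0.3]
grip_width: 0.4
finger_force: 0.0
```

```bash
python3 - <<'E'
from h import *
a=cap('side','s5');o=bot.get_obs();print(o['tool_pos'],o['tcp_rot'],o['contact_force'],o['grip_width'])
A=cv2.resize(a[165:230,265:315],(400,520),interpolation=cv2.INTER_CUBIC)[:,:,::-1]
s4=cv2.imread('pics/s4.png')
B=cv2.resize(s4[165:230,265:315],(400,520),interpolation=cv2.INTER_CUBIC)
I=np.hstack([B,A]);cv2.imwrite('pics/c5.png',I)
E
```

```text
[510.84641241  59.38302923 238.99825504] [ 3.14038731e+00 -3.38370157e-04  1.57851605e+00] [-0.40387087 -0.42977993 -0.12615076] 0.4607359048874107
```

View pics/c5.png

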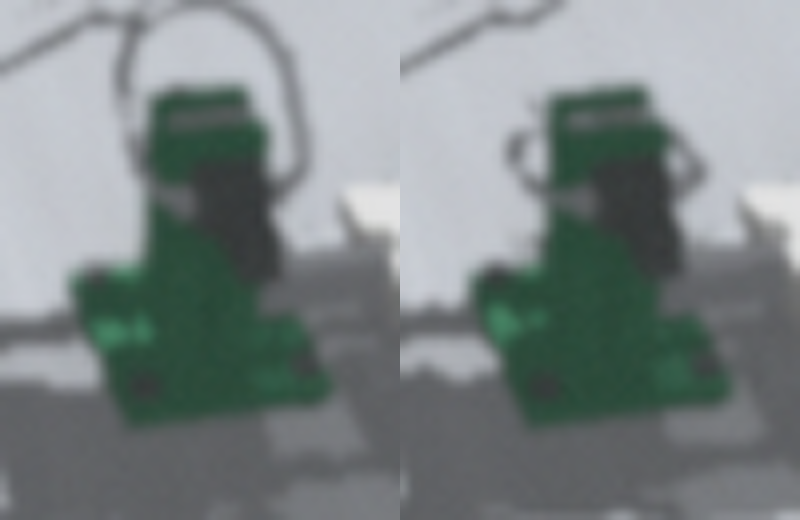

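The right-hand picture shows the ring down beyond the lugs and the head against the lug, with no visible gap. I'll push on the tail end with the closed fingers to make sure it is home.

Call:
carry_out --plan '[{"tx":0,"ty":-15,"tz":-10,"rx":0,"ry":0,"rz":0},{"tx":0,"ty":-15,"tz":-25,"rx":0,"ry":0,"rz":0},{"tx":0,"ty":-9,"tz":-35,"rx":0,"ry":0,"rz":0},{"tx":0,"ty":0,"tz":-35,"rx":0,"ry":0,"rz":0},{"tx":0,"ty":0,"tz":-35,"rx":0,"ry":0,"rz":0},{"tx":0,"ty":0,"tz":-25,"rx":0,"ry":0,"rz":0},{"tx":0,"ty":0,"tz":-10,"rx":0,"ry":0,"rz":0},{"tx":0,"ty":0,"tz":0,"rx":0,"ry":0,"rz":0},{"tx":0,"ty":0,"tz":0,"rx":0,"ry":0,"rz":0}]'

```text
time: 24.2
tool_pos: [511.1, 21.2, 63.9]
tcp_rot: [3.141, 0.0, 1.581]
contact_force: [-0.2, -0.1, 0.1]
grip_width: 0.5
finger_force: 0.0
```

Call:
carry_out --plan '[{"tx":0,"ty":3,"tz":0,"rx":0,"ry":0,"rz":0},{"tx":0,"ty":3,"tz":0,"rx":0,"ry":0,"rz":0},{"tx":0,"ty":3,"tz":0,"rx":0,"ry":0,"rz":0},{"tx":0,"ty":1,"tz":0,"rx":0,"ry":0,"rz":0}]'

```text
time: 24.6
tool_pos: [510.9, 31.5, 64.1]
tcp_rot: [3.141, 0.0, 1.581]
contact_force: [-0.3, 0.1, -0.1]
grip_width: 0.4
finger_force: 0.0
```

Call:
carry_out --plan '[{"tx":0,"ty":1,"tz":0,"rx":0,"ry":0,"rz":0},{"tx":0,"ty":1,"tz":0,"rx":0,"ry":0,"rz":0}]'

```text
time: 24.8
tool_pos: [510.9, 32.4, 63.7]
tcp_rot: [3.141, 0.001, 1.581]
contact_force: [-0.7, -7.0, -0.8]
grip_width: 0.4
finger_force: 3.8
```

Call:
carry_out --plan '[{"tx":0,"ty":0.7,"tz":0,"rx":0,"ry":0,"rz":0},{"tx":0,"ty":0.7,"tz":0,"rx":0,"ry":0,"rz":0}]'

```text
time: 25.0
tool_pos: [510.9, 32.5, 63.6]
tcp_rot: [3.141, 0.003, 1.582]
contact_force: [-0.2, -12.8, -0.9]
grip_width: 0.1
finger_force: 6.5
```

Call:
carry_out --plan '[{"tx":0,"ty":0.7,"tz":0,"rx":0,"ry":0,"rz":0},{"tx":0,"ty":0.7,"tz":0,"rx":0,"ry":0,"rz":0}]'

```text
time: 25.2
tool_pos: [510.9, 32.7, 63.5]
tcp_rot: [-3.142, 0.005, 1.582]
contact_force: [-0.9, -18.9, -1.4]
grip_width: 0.2
finger_force: 9.7
```

Call:
carry_out --plan '[{"tx":0,"ty":0.5,"tz":0,"rx":0,"ry":0,"rz":0},{"tx":0,"ty":0.4,"tz":0,"rx":0,"ry":0,"rz":0},{"tx":0,"ty":0,"tz":0,"rx":0,"ry":0,"rz":0}]'

```text
time: 25.5
tool_pos: [510.9, 32.7, 63.5]
tcp_rot: [-3.141, 0.006, 1.582]
contact_force: [-0.8, -20.6, -1.8]
grip_width: 0.4
finger_force: 10.4
```

```bash
python3 - <<'E'
from h import *
a=cv2.imread('pics/s4.png').astype(float);b=cv2.imread('pics/s5.png').astype(float)
# sub-pixel shift of the head/tail between pin-home and after pressing; lug as reference
for n,(y0,y1,x0,x1) in {'head':(182,202,289,301),'base':(196,220,273,308)}.items():
    g=[cv2.GaussianBlur(i[y0:y1,x0:x1].mean(2),(0,0),.7) for i in(a,b)]
    print(n,cv2.phaseCorrelate(g[0]-g[0].mean(),g[1]-g[1].mean(),cv2.createHanningWindow(g[0].shape[::-1],cv2.CV_64F)))
print(proj('side',[[511,46,83],[511,42,83]]))
E
```

```text
head ((0.15458853857015153, -0.07018063937839436), 0.9392120317591629)
base ((-0.21367664326428937, -0.702341931048732), 1.0062412853069846)
[[296.60666683 194.52546885]
 [297.02973321 195.43168094]]
```

The head doesn't move at 20.6 N and has shifted less than 1 mm in the images, so it is home. Retreating and handing in.

Call:
carry_out --plan '[{"tx":0,"ty":-4,"tz":0,"rx":0,"ry":0,"rz":0},{"tx":0,"ty":-10,"tz":0,"rx":0,"ry":0,"rz":0},{"tx":0,"ty":-10,"tz":10,"rx":0,"ry":0,"rz":0},{"tx":0,"ty":-5,"tz":25,"rx":0,"ry":0,"rz":0},{"tx":0,"ty":0,"tz":35,"rx":0,"ry":0,"rz":0},{"tx":0,"ty":0,"tz":40,"rx":0,"ry":0,"rz":0},{"tx":0,"ty":0,"tz":40,"rx":0,"ry":0,"rz":0},{"tx":0,"ty":0,"tz":25,"rx":0,"ry":0,"rz":0},{"tx":0,"ty":0,"tz":0,"rx":0,"ry":0,"rz":0},{"tx":0,"ty":0,"tz":0,"rx":0,"ry":0,"rz":0}]'

```text
time: 26.5
tool_pos: [510.6, 7.5, 239.2]
tcp_rot: [3.14, 0.0, 1.581]
contact_force: [0.5, -0.6, -1.1]
grip_width: 0.8
finger_force: 0.0
```

```bash
python3 - <<'E'
from h import *
a=cap('side','s6').astype(float)[:,:,::-1];b=cv2.imread('pics/s5.png').astype(float)
d=np.abs(a-b).mean(2)[180:202,276:306];print('ring/head change',d.mean(),d.max(),bot.get_obs()['tool_pos'])
g=[cv2.GaussianBlur(i[182:202,289:301].mean(2),(0,0),.7) for i in(b,a)]
print(cv2.phaseCorrelate(g[0]-g[0].mean(),g[1]-g[1].mean(),cv2.createHanningWindow(g[0].shape[::-1],cv2.CV_64F)))
# ring's widest points: project for locked and in-line ring
for an in(-.16,-.05,0,.06):
    print(an,proj('side',[[511+s*29.5*.97,83.8+38*np.cos(an),75+38*np.sin(an)] for s in(-1,1)]).round(1).tolist())
m=a.mean(2)[176:194,274:308].astype(int);print('\n'.join(' '.join('%3d'%v for v in r) for r in m))
E
```

```text
ring/head change 10.183838383838385 83.0 [510.13239288   7.65578727 238.16016804]
((-0.18711750553263595, 1.17948421191595), 0.6456914699552112)
-0.16 [[278.1, 184.1], [299.5, 181.9]]
-0.05 [[278.1, 182.7], [299.6, 180.5]]
0 [[278.1, 182.0], [299.6, 179.9]]
0.06 [[278.2, 181.3], [299.6, 179.1]]
202 202 203 202 202 199 194 195 193 179 167 161 155 154 151 142 140 138 133 130 126 142 176 197 204 204 203 205 204 203 202 203 204 202
203 202 203 203 203 200 194 186 180 152 131 122 115 113 110 110 110 112 114 116 118 131 168 194 202 203 204 204 205 204 203 203 204 202
203 203 202 202 202 201 198 187 169 132 101  95 107 111 113 117 128 138 147 156 161 164 179 193 200 203 204 204 203 202 204 203 203 204
203 202 203 203 201 203 204 193 176 132  89  94 135 153 158 159 163 169 172 180 178 175 174 179 190 198 202 203 202 202 202 203 202 202
203 202 202 202 201 204 210 198 171 124  81  96 143 162 166 164 162 160 158 154 150 147 142 144 163 186 197 201 204 201 201 202 203 203
203 202 202 201 197 198 197 183 160 113  75  83 119 135 137 135 132 127 119 110 104 101 101 104 130 171 187 198 202 203 202 
[... 943 characters left out ...]
 186 197 200 199 202
202 201 201 200 199 195 184 168 144 113  95  91  94  96  92  77  65  59  59  58  58  59  59  61  76 110 137 167 185 195 198 200 196 191
201 201 200 199 199 197 195 184 157 118  96  92  94  97  95  81  67  60  57  58  59  58  61  60  85 132 165 186 195 196 199 199 192 174
201 200 200 199 198 197 198 193 166 116  83  77  82  90  88  77  64  59  57  58  58  60  60  62  90 144 180 193 198 196 198 198 191 163
202 201 200 199 198 198 197 192 167 117  77  64  68  77  74  68  62  60  57  57  57  59  63  65  83 134 176 193 196 194 196 199 192 168
201 202 201 199 196 195 193 186 159 111  72  59  60  63  61  59  59  59  59  57  56  58  62  63  73 109 155 183 194 192 194 200 199 182
```

```bash
python3 -c "
from plant import bot
print(bot.close_job())"
```

```text
the job is handed in; nothing more can be done
None
```

The job is handed in after about 26.5 s: the linchpin's head is home (a final 20.6 N push did not move it), and the ring snapped past the pin end and was pressed down to its stop. The hardest push was about 26 N, briefly, slightly over the 25 N limit, when the head first reached the bracket.

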